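# Turn the lamp frame's empty rib place to the pointer

### The job

Gently push the dowels at the rim of the assembly turntable with your fingers to turn it until the lamp frame's empty place (the wide gap where the eighth rib is missing) faces the steel pointer on the turntable's base, then leave the turntable standing still and move clear. The frame is freshly glued: do not touch it, lift it or make it slip about on the turntable, and leave the other things on the bench where they are.

Things in the scene. Friction and masses are not known exactly. Their poses are not given: they have to be found in the camera images.
- base: Fixed turntable base, bolted to the bench: square wooden plate 200 x 200 mm, 16 mm thick, with a bearing under the disc and a 40 mm wide wooden tongue on its -x side that carries the steel pointer. Origin: on the turntable's axis at bench height; z up. Its own -x axis points from the axis to the pointer, roughly towards the robot.
- pointer (a point): Tip of the fixed steel pointer: an upright steel block, its pointed edge towards the turntable's axis, just outside the disc's edge, 137 mm from the axis, its top level with the disc's top (52 mm above the bench).
- disc: Turning wooden disc with a dark rubber mat, 250 mm across, 18 mm thick, 0.6 to 1 kg. Turns either way (2 turns each) against a light steady friction, 1 to 2 N at the dowels, and stops almost at once when no longer pushed. Cannot be lifted. Origin on the axis at its underside, 34 mm above the bench (top at 52 mm). Four dowels stand 45, 135, 225, 315 degrees from its x axis, counter-clockwise from above.
- dowel (a point): Centre of the top of the dowel at 45 degrees on the disc. The four dowels are alike: upright, wooden, firmly fixed to the disc near its rim, 14 mm across, 112 mm from the axis, 60 mm tall above the disc's top (tops 112 mm above the bench). They are what to push.
- frame: Plywood lamp frame, 0.3 kg, standing loose in the middle of the disc and turning with it. 76 mm tall, 145 mm across. Seven upright C-shaped ribs 8 mm thick at 45 degree spacing round a centre post; the eighth place is empty, a 90 degree gap. Origin: centre of its underside, on the disc's top. Its -x axis points out through the middle of the gap; a small dark slot in its top plate is on that side.
- gap (a point): Middle of the empty rib place: 66 mm from the frame's axis along the frame's own -x axis, 40 mm above the frame's underside.
- spare_rib: Bystander: the loose eighth rib, a flat plywood C about 60 x 70 mm, 8 mm thick, lying on the bench. Origin near its middle, at its underside.
- glue: Bystander: plain white glue bottle, 48 mm across, 120 mm tall, upright. Origin: centre of its underside.
- jar: Bystander: closed jar, 64 mm across, 75 mm tall, upright. Origin: centre of its underside.

How it is judged:
At the end, for the whole second after the job is handed in: The middle of the frame's gap points at the pointer tip within 20 mm sideways (about 8 degrees); disc and frame at rest, the frame upright on the disc and within 10 mm of its centre; bystanders within 25 mm of where they were (y of pointer in the frame of frame between -0.02 and 0.02 m and x of pointer in the frame of frame below -0.1 m and angular speed of disc below 0.05 rad/s and linear speed of frame below 0.02 m/s and height (world z) of frame below 0.058 m and angle between frame's own z axis and vertical below 0.1 rad and horizontal distance between frame and disc below 0.01 m and distance of each of spare_rib, glue, jar from where it was at the start of the episode below 0.025 m); the robot touches nothing.
It fails at once if the robot touches the glued frame (over 1 N) (contact force between frame and the fingers above 1 N or contact force between frame and the arm above 1 N).
It fails at once if the frame is lifted off the disc, tipped, or slips more than 12 mm on it (height (world z) of frame above 0.064 m or angle between frame's own z axis and vertical above 0.2 rad or horizontal distance between frame and disc above 0.012 m).
It fails at once if the turntable is pushed roughly or gripped hard (over 30 N) (contact force between disc and the fingers above 30 N or contact force between disc and the arm above 30 N).
It fails at once if a bystander (spare rib, glue bottle, jar) is shifted or lifted, over 25 mm (distance of any of spare_rib, glue, jar from where it was at the start of the episode above 0.025 m).
It also fails if it takes over 58 s, if anything falls off the work surface, if the arm or the gripper's body presses on something with over 40 N, if the wrist force passes 120 N, or if a joint passes its speed limit or range.

### The arm

A 6-joint arm with a two-finger parallel gripper is mounted at the origin on the work surface. World frame = base frame: x ahead of the robot, y to its left, z up, the work surface at z = 0. Lengths are in m, angles in rad, forces in N, time in s.
With the tool pointing down it reaches from about 0.375 to 0.975 m from the base axis. Payload 3.8 kg.
Tool frame: the origin (TCP) lies at the very end of the fingers, on their centre line; the grasp point (between the pads) lies 19 mm behind it; z points along the fingers, y is the direction in which the jaws open and shut (so a half turn about z gives the same grasp; the last joint's range is limited). The gripper opens to 85 mm and grips with 20 to 120 N. Pads are 22 mm wide; open, the fingers measure 114 mm over their backs; the gripper's body (76 mm by 85 mm) begins 54 mm behind the grasp point. The pads swing forward as they close: fully open they stand 13 mm farther back than shut.
Start: joints at [1.237, 0.264, 1.604, -0, 1.274, -0.037], TCP at [0.197, 0.645, 0.231] pointing down, gripper open.
Joint ranges: [-2.63, 2.63], [-0.94, 2.18], [0.31, 2.57], [-1.31, 4.45], [0, 2.66], [-2.55, 2.55]. Speed limits (rad/s): [2.57, 2.57, 3.14, 3.14, 3.14, 3.14].

### API

Orientations are given as a rotation vector (axis times angle).
In Python, from workcell import bot, viewer, finish_job gives the robot as it stands.
- The arm moves only by the tool servo_tool, never from a script. Its argument "plan" is a list that holds one entry, the list of rows, each a list of 6 numbers: the shift along the tool's x, y, z in cm, then the turn, a rotation vector about the tool's x, y, z in degrees. A call has 1 to 20 rows; each row is the pose to reach, as a shift and turn from the pose measured when the call began, along the tool's axes at that moment; what a row does not reach only later rows make up. A row lasts 1/12 s, in which the tool goes at most 41.7 mm and 7.16 degrees, less where a joint would pass 70% of its speed; a pose out of reach is approached as far as the arm can. A call with a gripper value outside its range is refused whole. "claw" is the finger opening in cm, from 0 to 8.54, set as the call begins (left out, the last holds). The fingers move at their own pace and stop on an object; "grip_force" is the grip in N (left out, the last holds). Time passes only in rows, so rows that repeat a pose let the fingers close. It gives the time, the measured TCP pose, the force and the opening at its end, in the units of the state.
- bot.read_state(): the state, without advancing time (a new reading comes with each control period).
- viewer.read_camera(name): name is "side" or "top"; returns a dict with "color" (420x560x3 uint8, red, green, blue), "fx", "fy", "cx", "cy" (pixels), "eye" and "rotation" of the camera in the world. Camera axes: x right, y down, z forward; pixel columns grow to the right and rows downward; lengths in m; the calibration is good to about 2 mm. A picture is of the moment at which its call begins. There is no depth.
- finish_job(): hands the job in, once; it reports no verdict.
The state is a dict: "time": time; "q": joint angles; "joint_vel": joint speeds; "joint_torque": joint torques, N m; "tool_pos": TCP position; "tcp_rot": TCP orientation; "wrist_force": force on the tool from outside, world axes, zero at the start; "torque": the same for the moment, N m; "width": opening from 0.0 (shut) to 1.0 (fully open).
Only numpy, scipy, OpenCV 4.12 (cv2) and the standard library are available. Lean on these libraries where they do the work, as an engineer would, in place of code of your own. Each camera call takes 0.05 s, during which the arm holds its last target.

## Working session

There is one attempt and no reset: what is moved stays moved. The work goes in short steps, Python scripts to look and compute and a tool call to move; the robot and the scene stay as the last step left them, time stands still between calls to the robot, and variables do not carry over. Pictures are saved under pics/ and viewed, and the job is handed in when it is done.

Besides the shell and the picture viewer there is one more tool, called after "Request:" as name(argument=value, ...), one argument or row to a line, values as JSON. servo_tool: Moves the arm, as the interface text tells. Its arguments: {"type":"object","properties":{"plan":{"type":"array"},"claw":{"type":"number"},"grip_force":{"type":"number"}},"required":["plan"]}

```bash
mkdir -p pics; python3 - <<'E'
from workcell import bot, viewer
import cv2,json
s=bot.read_state();print(s)
for n in("side","top"):
    c=viewer.read_camera(n);cv2.imwrite(f"pics/{n}0.png",c["color"][:,:,::-1])
    print(n,{k:c[k] for k in c if k!="color"})
E
```

```text
{'time': 0.0, 'q': array([ 1.23713619e+00,  2.64779243e-01,  1.60536485e+00,  4.03817022e-05,
        1.27367329e+00, -3.68926374e-02]), 'joint_vel': array([-0.00072183,  0.00135933,  0.00010892,  0.00018983,  0.00081173,
        0.00051742]), 'joint_torque': array([-1.21344932e-03, -5.15108049e+01, -3.67312753e+01,  1.35652235e-04,
        1.28166599e-02, -1.26613438e-05]), 'tool_pos': array([0.19713981, 0.6448205 , 0.22994937]), 'tcp_rot': array([-0.46440449, -3.10662323,  0.00342313]), 'wrist_force': array([ 0.33075444, -0.67625321, -0.0250202 ]), 'torque': array([ 0.01922143, -0.06550156, -0.05900403]), 'width': 0.9988300220544719}
side {'fx': 426.2919465288512, 'fy': 426.2919465288512, 'cx': 283.71201161817436, 'cy': 207.81015656474474, 'eye': array([ 0.41468497, -0.45460643,  0.68174761]), 'rotation': array([-2.37020731,  0.40380685, -0.14108053])}
top {'fx': 498.94059397446125, 'fy': 498.94059397446125, 'cx': 274.67950655093006, 'cy': 209.3685491735344, 'eye': array([0.35160487, 0.06171523, 1.15701585]), 'rotation': array([-1.9751083 ,  2.25741258, -0.23596302])}
```

View pics/side0.png

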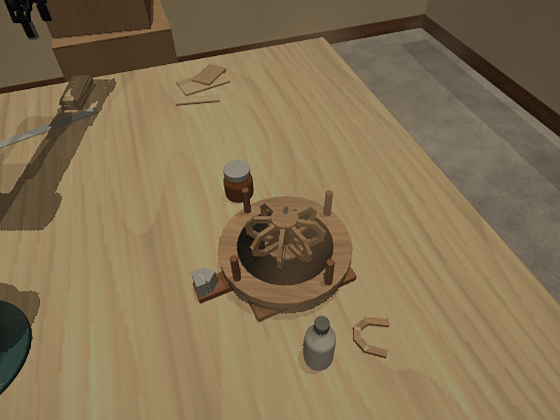

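View pics/top0.png

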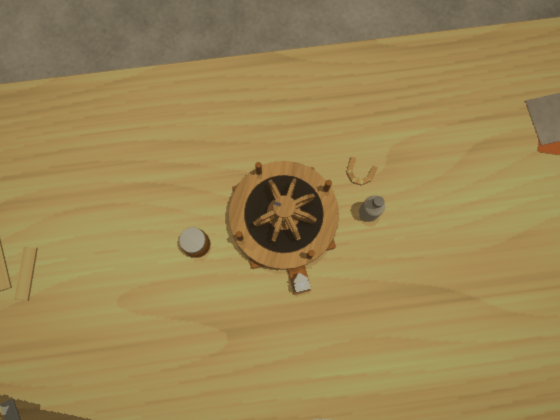

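```bash
cat > h.py <<'E'
import numpy as np,cv2
from scipy.spatial.transform import Rotation as R
def pix2w(c,u,v,z):
    d=R.from_rotvec(c["rotation"]).as_matrix()@np.array([(u-c["cx"])/c["fx"],(v-c["cy"])/c["fy"],1.])
    return c["eye"]+d*(z-c["eye"][2])/d[2]
def w2pix(c,p):
    q=R.from_rotvec(c["rotation"]).as_matrix().T@(np.asarray(p,float)-c["eye"])
    return c["fx"]*q[0]/q[2]+c["cx"],c["fy"]*q[1]/q[2]+c["cy"]
E
python3 - <<'E'
import cv2
a=cv2.imread("pics/top0.png")[145:300,175:395];cv2.imwrite("pics/top0c.png",cv2.resize(a,None,fx=3.6,fy=3.6,interpolation=cv2.INTER_CUBIC))
a=cv2.imread("pics/side0.png")[150:380,185:400];cv2.imwrite("pics/side0c.png",cv2.resize(a,None,fx=2.6,fy=2.6,interpolation=cv2.INTER_CUBIC))
E
```

```text
(no output)
```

View pics/top0c.png

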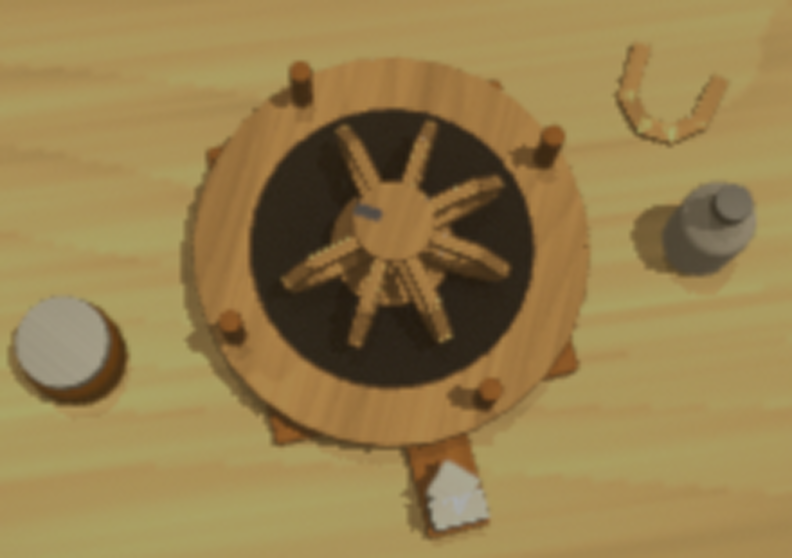

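View pics/side0c.png

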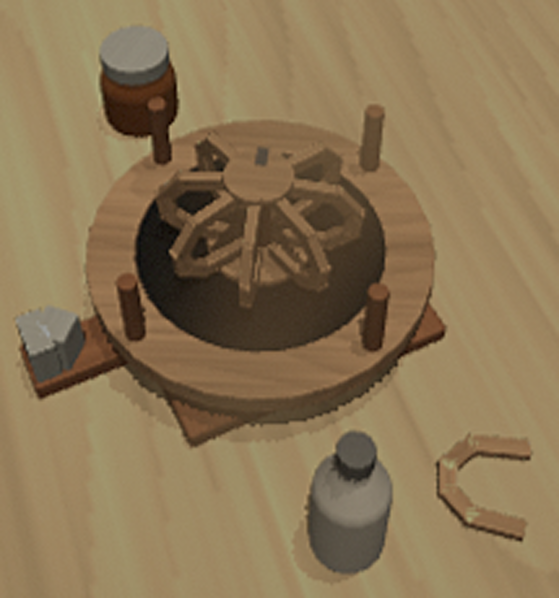

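The top view shows four dowel tops at crop (302,70), (552,135), (490,387) and (232,320), and the pointer tip at (449,460). The frame's gap and slot are towards the left, at (368,212). The side crop shows the same dowels at (157,103), (374,112), (377,290) and (127,281).

```bash
cat >> h.py <<'E'
def tri(cs,ps):
    A=np.zeros((3,3));b=np.zeros(3)
    for c,p in zip(cs,ps):
        d=pix2w(c,*p,0)-c["eye"];d/=np.linalg.norm(d);M=np.eye(3)-np.outer(d,d);A+=M;b+=M@c["eye"]
    return np.linalg.solve(A,b)
def T(u,v):return 175+u/3.6,145+v/3.6
def S(u,v):return 185+u/2.6,150+v/2.6
E
python3 - <<'E'
from h import *
from workcell import viewer
t=viewer.read_camera("top");s=viewer.read_camera("side")
D=[(302,70,157+217,112),(552,135,377,290),(490,387,127,281),(232,320,157,103)]
P=[]
for a,b,c,d in D:
    p=tri([t,s],[T(a,b),S(c,d)]);P.append(p);print(p.round(3), pix2w(t,*T(a,b),.112).round(3),pix2w(s,*S(c,d),.112).round(3))
c=np.mean([pix2w(t,*T(a,b),.112) for a,b,_,_ in D],0)[:2];print("axis",c)
for a,b,_,_ in D:
    v=pix2w(t,*T(a,b),.112)[:2]-c;print(np.linalg.norm(v),np.degrees(np.arctan2(v[1],v[0])))
p=pix2w(t,*T(449,460),.052)[:2];print("ptr",p,np.linalg.norm(p-c),np.degrees(np.arctan2(*(p-c)[::-1])))
sl=pix2w(t,*T(368,212),.128)[:2];cc=pix2w(t,*T(395,220),.128)[:2];print("slot",sl,cc,np.degrees(np.arctan2(*(sl-c)[::-1])))
# ribs ends lower outer
for u,v in[(343,126),(431,124),(500,183),(506,270),(444,338),(356,344),(287,284)]:
    q=pix2w(t,*T(u,v),.10)[:2]-c;print(np.linalg.norm(q),np.degrees(np.arctan2(q[1],q[0])))
for n,u,v,z in[("jar",62,343,.075),("glue",733,205,.12),("rib",668,100,.008)]:print(n,pix2w(t,*T(u,v),z)[:2])
E
```

```text
[0.672 0.05  0.11 ] [0.671 0.05  0.112] [0.671 0.048 0.112]
[ 0.612 -0.094  0.109] [ 0.611 -0.094  0.112] [ 0.611 -0.096  0.112]
[ 0.466 -0.034  0.109] [ 0.465 -0.034  0.112] [ 0.466 -0.037  0.112]
[0.525 0.11  0.111] [0.524 0.11  0.112] [0.526 0.11  0.112]
axis [0.56775949 0.00825577]
0.11130097561598772 22.170989691247534
0.11047271267897875 -67.18012359526688
0.11099806924251054 -157.55339400200398
0.11101046808861013 112.97374729574751
ptr [ 0.43066181 -0.0081066 ] 0.13807064078855727 -173.19404166826195
slot [0.57481362 0.0230518 ] [0.5679611  0.00801157] 64.51015802829389
0.07159266380207582 17.59020862759163
0.06996624655726316 -26.880839082739698
0.070773111508329 -73.29087835772903
0.07146862897314048 -117.53678442010555
0.0718263867555623 -163.23592210908495
0.07261817185672703 154.23887713487437
0.07178768642838164 109.62085924983113
jar [0.53021597 0.21615301]
glue [ 0.5521348  -0.19199683]
rib [ 0.64991176 -0.18911406]
```

```bash
cat >> h.py <<'E'
def togo(s,p,ang_x):
    Rm=R.from_rotvec(s["tcp_rot"])
    d=Rm.inv().apply(np.asarray(p)-s["tool_pos"])*100
    a=np.radians(ang_x);X=[np.cos(a),np.sin(a),0];Y=[np.sin(a),-np.cos(a),0];Z=[0,0,-1]
    G=R.from_matrix(np.array([X,Y,Z]).T)
    return d.round(2),np.degrees((Rm.inv()*G).as_rotvec()).round(2)
E
python3 - <<'E'
from h import *
from workcell import bot
s=bot.read_state();print(togo(s,[.4644,-.0348,.2],22.6))
E
```

```text
(array([-45.43, -57.2 ,   3.12]), array([-4.000e-02,  1.000e-01,  1.404e+02]))
```

Request:
servo_tool(
  plan=[
    [[-2.3,-2.9,0,0,0,7],[-4.5,-5.7,0,0,0,14],[-6.8,-8.6,0,0,0,21],[-9.1,-11.4,0,0,0,28],[-11.4,-14.3,0,0,0,35],[-13.6,-17.2,0,0,0,42],[-15.9,-20,0,0,0,49],[-18.2,-22.9,0,0,0,56],[-20.4,-25.7,0,0,0,63],[-22.7,-28.6,0,0,0,70],[-25,-31.5,0,0,0,77],[-27.3,-34.3,0,0,0,84],[-29.5,-37.2,0,0,0,91],[-31.8,-40,0,0,0,98],[-34.1,-42.9,0,0,0,105],[-36.3,-45.8,0,0,0,112],[-38.6,-48.6,0,0,0,119],[-40.9,-51.5,0,0,0,126],[-43.2,-54.3,0,0,0,133],[-45.4,-57.2,0,0,0,140]],
  ],
  claw=4.5,
)

```text
time: 1.87
tool_pos: [0.4644, -0.0366, 0.2313]
tcp_rot: [3.079, 0.616, -0.0]
wrist_force: [0.6, 0.9, -1.0]
width: 0.528
```

Request:
servo_tool(
  plan=[
    [[0,0,0,0,0,0],[0,0,0,0,0,0],[0,0,0,0,0,0]],
  ],
)

```text
time: 2.12
tool_pos: [0.464, -0.0364, 0.231]
tcp_rot: [3.08, 0.617, -0.001]
wrist_force: [0.3, 0.4, 0.4]
width: 0.53
```

```bash
python3 - <<'E'
from h import *
from workcell import bot,viewer
s=bot.read_state();print(s["time"],s["tool_pos"],s["q"],s["width"]);print(togo(s,[.4644,-.0348,.077],22.6))
a=viewer.read_camera("side")["color"][60:340,130:410,::-1];cv2.imwrite("pics/s1.png",cv2.resize(a,None,fx=2,fy=2))
E
```

```text
2.1167 [ 0.46397129 -0.03638016  0.23100926] [-1.31326228e-01 -1.40735190e-01  2.03263468e+00 -6.37205686e-04
  1.25043987e+00  1.04458375e+00] 0.5301207773131543
(array([ 0.12, -0.13, 15.4 ]), array([0.01, 0.05, 0.04]))
```

View pics/s1.png

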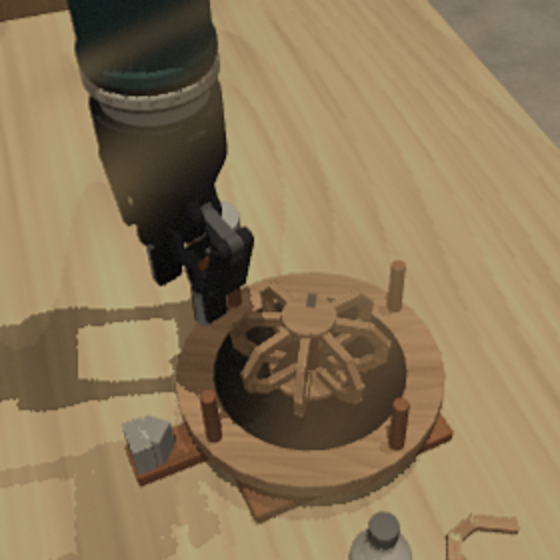

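The gripper stands over the pointer-side dowel, which is at about (210,415) in the crop. The fingers are aligned along the tangent, so I'm descending to straddle it.

Request:
servo_tool(
  plan=[
    [[0.1,-0.1,2.5,0,0,0],[0.1,-0.1,5,0,0,0],[0.1,-0.1,7,0,0,0],[0.1,-0.1,9,0,0,0],[0.1,-0.1,10.5,0,0,0],[0.1,-0.1,11.5,0,0,0],[0.1,-0.1,11.5,0,0,0]],
  ],
)

```text
time: 2.75
tool_pos: [0.462, -0.0329, 0.1137]
tcp_rot: [-3.078, -0.622, 0.008]
wrist_force: [-0.3, 0.3, -0.1]
width: 0.528
```

```bash
python3 - <<'E'
from h import *
from workcell import bot,viewer
s=bot.read_state();print(s["time"],s["tool_pos"],s["wrist_force"]);print(togo(s,[.4644,-.0348,.077],22.6))
a=viewer.read_camera("side")["color"][120:320,160:360,::-1];cv2.imwrite("pics/s2.png",cv2.resize(a,None,fx=2.8,fy=2.8))
E
```

```text
2.75 [ 0.46198677 -0.0329127   0.1136842 ] [-0.34196939  0.27791436 -0.06330385]
(array([0.17, 0.28, 3.67]), array([-0.13,  0.28,  0.26]))
```

View pics/s2.png

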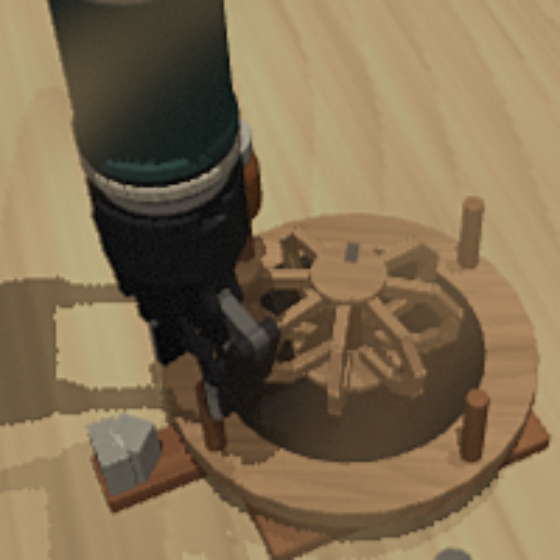

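The near fingertip, at about (215,410), sits just in front and to the right of the dowel top at (205,388). That is what a straddle should look like, so I'm lowering the rest of the way.

Request:
servo_tool(
  plan=[
    [[0.2,0.2,1,0,0,0],[0.2,0.2,2,0,0,0],[0.2,0.2,3,0,0,0],[0.2,0.2,3.6,0,0,0],[0.2,0.2,3.6,0,0,0]],
  ],
)

```text
time: 3.22
tool_pos: [0.4641, -0.0342, 0.0772]
tcp_rot: [-3.078, -0.621, 0.01]
wrist_force: [-0.5, -1.0, -0.6]
width: 0.528
```

```bash
python3 - <<'E'
from h import *
from workcell import bot,viewer
s=bot.read_state();print(s["time"],s["tool_pos"],s["wrist_force"]);print(togo(s,[.4644,-.0348,.077],22.6))
a=viewer.read_camera("side")["color"][120:320,160:360,::-1];cv2.imwrite("pics/s3.png",cv2.resize(a,None,fx=2.8,fy=2.8))
for k in range(1,13):
    d=np.radians(5*k);print(5*k,(11.2*(1-np.cos(d))).round(1),(11.2*np.sin(d)).round(1))
E
```

```text
3.2167 [ 0.46411618 -0.03421673  0.0772146 ] [-0.50489964 -1.04066407 -0.63704098]
(array([0.  , 0.06, 0.02]), array([-0.17,  0.34,  0.23]))
5 0.0 1.0
10 0.2 1.9
15 0.4 2.9
20 0.7 3.8
25 1.0 4.7
30 1.5 5.6
35 2.0 6.4
40 2.6 7.2
45 3.3 7.9
50 4.0 8.6
55 4.8 9.2
60 5.6 9.7
```

View pics/s3.png

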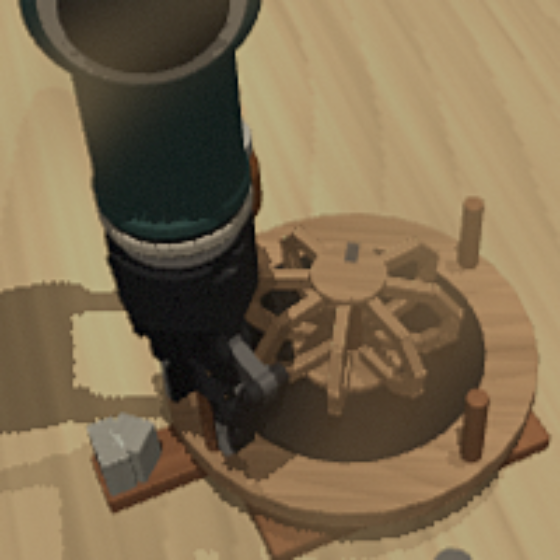

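The fingers straddle the dowel. I'll start slowly at 1° per row.

Request:
servo_tool(
  plan=[
    [[0,0.2,0,0,0,-1],[0,0.4,0,0,0,-2],[0,0.6,0,0,0,-3],[0,0.8,0,0,0,-4],[0,1.0,0,0,0,-5],[0.1,1.15,0,0,0,-6],[0.1,1.3,0,0,0,-6.7],[0.1,1.45,0,0,0,-7.4],[0.1,1.6,0,0,0,-8.2],[0.1,1.75,0,0,0,-9],[0.2,1.9,0,0,0,-9.8],[0.2,2.1,0,0,0,-10.8],[0.2,2.3,0,0,0,-11.8],[0.3,2.5,0,0,0,-12.9],[0.3,2.7,0,0,0,-14],[0.4,2.9,0,0,0,-15],[0.5,3.1,0,0,0,-16],[0.5,3.3,0,0,0,-17],[0.6,3.5,0,0,0,-18],[0.7,3.8,0,0,0,-20]],
  ],
)

```text
time: 4.93
tool_pos: [0.4859, -0.0667, 0.0779]
tcp_rot: [-2.921, -1.149, 0.008]
wrist_force: [-0.7, 1.1, -0.4]
width: 0.524
```

```bash
cat > look.py <<'E'
import sys
from h import *
from workcell import bot,viewer
n,ang=sys.argv[1],float(sys.argv[2])
s=bot.read_state();print(s["time"],s["tool_pos"],s["wrist_force"],s["q"].round(2))
c=np.array([.5678,.0083]);v=s["tool_pos"][:2]-c;print("tool r,ang",np.linalg.norm(v),np.degrees(np.arctan2(v[1],v[0])))
t=np.radians(ang);print("togo",togo(s,[c[0]+.112*np.cos(t),c[1]+.112*np.sin(t),.077],ang+180))
a=viewer.read_camera("side")["color"][120:320,160:380,::-1];b=viewer.read_camera("top")["color"][145:300,175:395,::-1]
cv2.imwrite(f"pics/{n}s.png",cv2.resize(a,None,fx=2.6,fy=2.6,interpolation=2));cv2.imwrite(f"pics/{n}t.png",cv2.resize(b,None,fx=3.6,fy=3.6,interpolation=2))
E
python3 look.py a -137.4
```

```text
4.9333 [ 0.48593481 -0.06669763  0.07785965] [-0.65830645  1.13195609 -0.41083762] [-0.19  0.07  2.13 -0.    0.94  0.64]
tool r,ang 0.11102501490640657 -137.50685003339174
togo (array([-0.1 ,  0.02,  0.09]), array([-0.23,  0.22,  0.33]))
```

View pics/as.png

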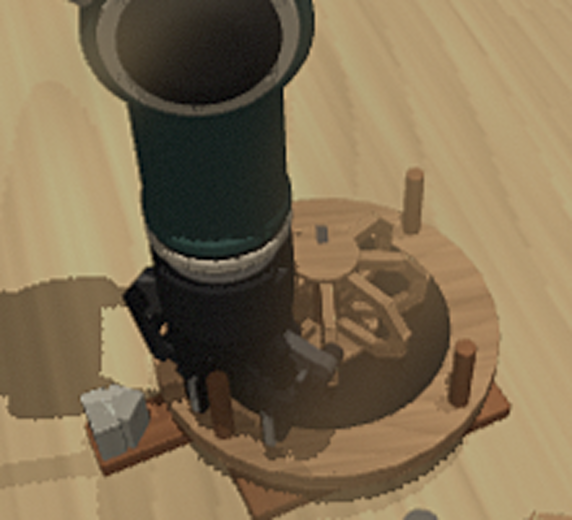

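View pics/at.png

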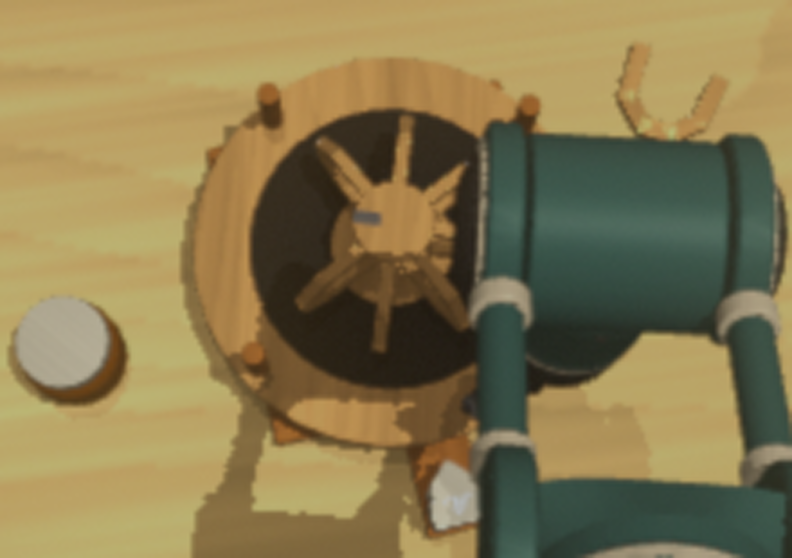

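The disc has turned about 12° and follows the finger. I'm continuing along the arc at 2° per row.

Request:
servo_tool(
  plan=[
    [[-0.1,0.3,0,0,0,-1.5],[-0.1,0.6,0,0,0,-3.3],[0,1.0,0,0,0,-5.2],[0,1.4,0,0,0,-7.3],[0.1,1.8,0,0,0,-9.3],[0.1,2.2,0,0,0,-11.3],[0.2,2.6,0,0,0,-13.4],[0.3,3.0,0,0,0,-15.5],[0.4,3.4,0,0,0,-17.6],[0.6,3.8,0,0,0,-19.8],[0.7,4.2,0,0,0,-22],[0.9,4.5,0,0,0,-23.7],[1.0,4.9,0,0,0,-25.9],[1.2,5.2,0,0,0,-27.7],[1.4,5.6,0,0,0,-30],[1.6,5.9,0,0,0,-31.8],[1.8,6.2,0,0,0,-33.6],[2.0,6.5,0,0,0,-35.5],[2.3,6.9,0,0,0,-38],[2.5,7.2,0,0,0,-40]],
  ],
)

```text
time: 6.7
tool_pos: [0.5541, -0.103, 0.0778]
tcp_rot: [-2.352, -2.079, 0.006]
wrist_force: [-1.1, 0.8, 0.5]
width: 0.531
```

```bash
python3 look.py b -97.4
```

```text
6.7 [ 0.55407388 -0.10296702  0.07778263] [-1.06942492  0.79522683  0.4583122 ] [-0.23  0.2   1.98 -0.    0.96 -0.1 ]
tool r,ang 0.11211045932613055 -97.03259038712075
togo (array([ 0.01, -0.07,  0.08]), array([-0.26,  0.05,  0.35]))
```

View pics/bs.png

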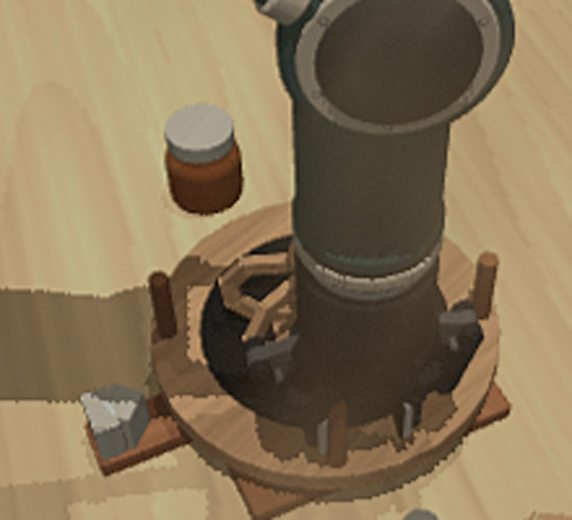

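View pics/bt.png

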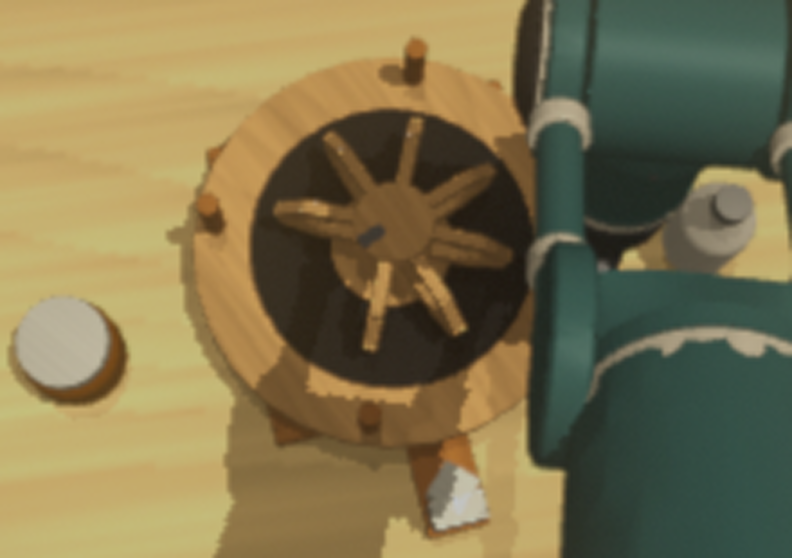

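The disc has turned about 50° and is clear of everything. I'm pushing another 40°.

Request:
servo_tool(
  plan=[
    [[0,0.2,0,0,0,-1.5],[0,0.5,0,0,0,-3.3],[0.1,0.9,0,0,0,-5.2],[0.1,1.3,0,0,0,-7.3],[0.2,1.7,0,0,0,-9.3],[0.2,2.1,0,0,0,-11.3],[0.3,2.5,0,0,0,-13.4],[0.4,2.9,0,0,0,-15.5],[0.5,3.3,0,0,0,-17.6],[0.7,3.7,0,0,0,-19.8],[0.8,4.1,0,0,0,-22],[1.0,4.4,0,0,0,-23.7],[1.1,4.8,0,0,0,-25.9],[1.3,5.1,0,0,0,-27.7],[1.5,5.5,0,0,0,-30],[1.7,5.8,0,0,0,-31.8],[1.9,6.1,0,0,0,-33.6],[2.1,6.4,0,0,0,-35.5],[2.4,6.8,0,0,0,-38],[2.6,7.1,0,0,0,-40]],
  ],
)

```text
time: 8.47
tool_pos: [0.6282, -0.0862, 0.0776]
tcp_rot: [-1.501, -2.757, 0.004]
wrist_force: [-1.2, -0.5, 0.9]
width: 0.528
```

```bash
python3 look.py c -57.4
```

```text
8.4667 [ 0.62819761 -0.08622739  0.07760413] [-1.15422095 -0.47538271  0.86800169] [-0.17  0.32  1.83 -0.    0.99 -0.75]
tool r,ang 0.11217530556877835 -57.423743534291276
togo (array([0.02, 0.  , 0.06]), array([-0.22, -0.08,  0.28]))
```

View pics/ct.png

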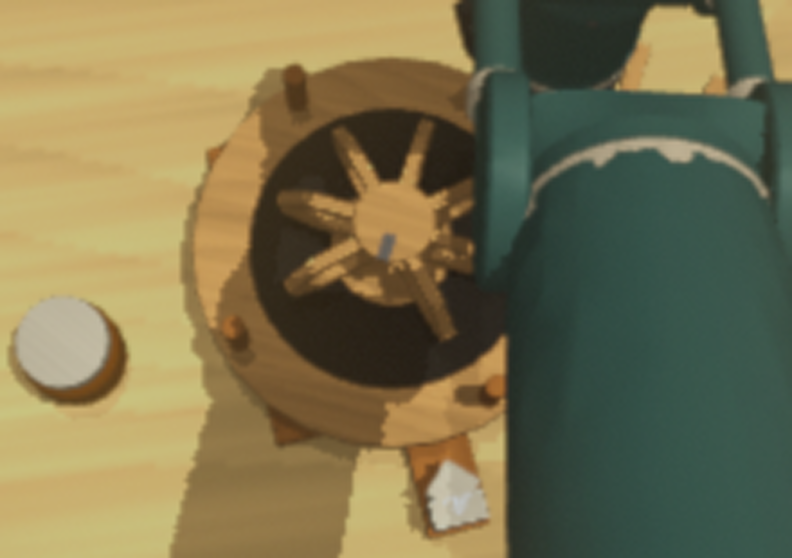

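View pics/cs.png

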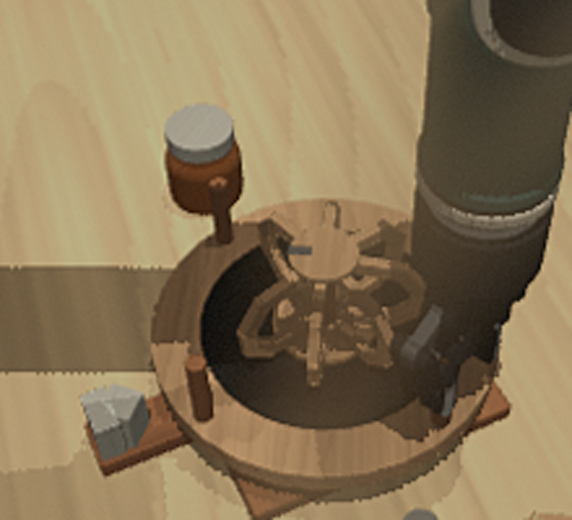

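The ribs are at (343,130), (427,126), (284,200), (292,287) and (448,334). The dowels are at (295,72), (233,325) and (495,383). I'll work out the remaining angle from these.

```bash
python3 - <<'E'
from h import *
from workcell import viewer
t=viewer.read_camera("top");c=np.array([.5678,.0083])
f=lambda u,v,z:(lambda q:(np.linalg.norm(q).round(4),np.degrees(np.arctan2(q[1],q[0])).round(1)))(pix2w(t,*T(u,v),z)[:2]-c)
for p in[(295,72),(233,325),(495,383)]:print("dow",f(*p,.112))
for p in[(343,130),(427,126),(284,200),(292,287),(448,334)]:print("rib",f(*p,.1))
print(f(387,247,.128))
E
```

```text
dow (np.float64(0.1123), np.float64(24.4))
dow (np.float64(0.112), np.float64(114.5))
dow (np.float64(0.1106), np.float64(-155.6))
rib (np.float64(0.0693), np.float64(18.4))
rib (np.float64(0.068), np.float64(-25.3))
rib (np.float64(0.0685), np.float64(66.7))
rib (np.float64(0.07), np.float64(112.1))
rib (np.float64(0.0708), np.float64(-160.6))
(np.float64(0.0166), np.float64(156.7))
```

About 31.7° remain. I'll push 31.5° and slow down at the end.

Request:
servo_tool(
  plan=[
    [[0,0.3,0,0,0,-1.5],[0,0.6,0,0,0,-3.1],[0.1,1.0,0,0,0,-5.1],[0.1,1.4,0,0,0,-7.2],[0.1,1.8,0,0,0,-9.2],[0.2,2.2,0,0,0,-11.3],[0.3,2.6,0,0,0,-13.4],[0.4,3.0,0,0,0,-15.5],[0.5,3.4,0,0,0,-17.7],[0.7,3.8,0,0,0,-19.8],[0.8,4.2,0,0,0,-22],[1.0,4.6,0,0,0,-24.2],[1.1,4.9,0,0,0,-25.9],[1.3,5.2,0,0,0,-27.7],[1.4,5.4,0,0,0,-28.8],[1.5,5.55,0,0,0,-29.7],[1.6,5.7,0,0,0,-30.5],[1.6,5.8,0,0,0,-31],[1.65,5.85,0,0,0,-31.5],[1.65,5.85,0,0,0,-31.5]],
  ],
)

```text
time: 10.28
tool_pos: [0.6688, -0.0405, 0.0776]
tcp_rot: [-0.699, -3.06, 0.002]
wrist_force: [-0.6, -0.9, -0.1]
width: 0.53
```

```bash
python3 look.py d -25.7
```

```text
10.2833 [ 0.66879419 -0.04046889  0.07756246] [-0.61489622 -0.90246992 -0.06710252] [-0.1   0.38  1.75 -0.    1.01 -1.22]
tool r,ang 0.1121527113209651 -25.775343107445455
togo (array([0.02, 0.01, 0.06]), array([-0.11, -0.14, -0.02]))
```

View pics/dt.png

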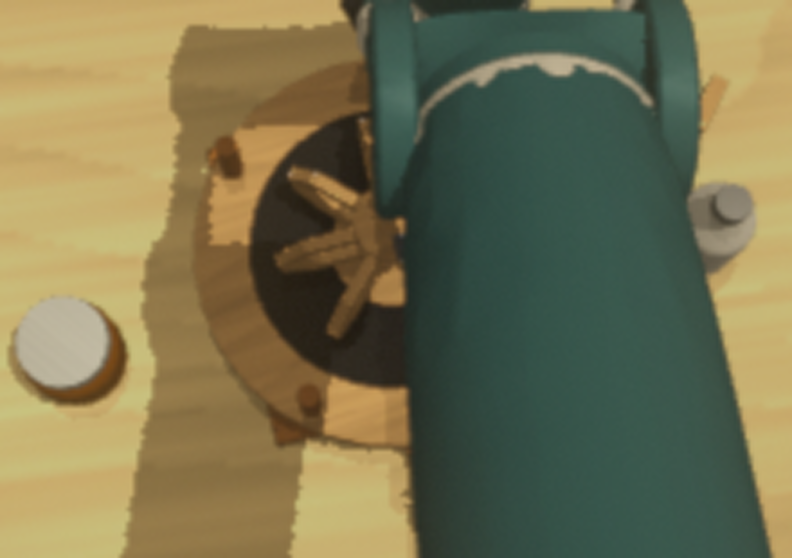

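View pics/ds.png

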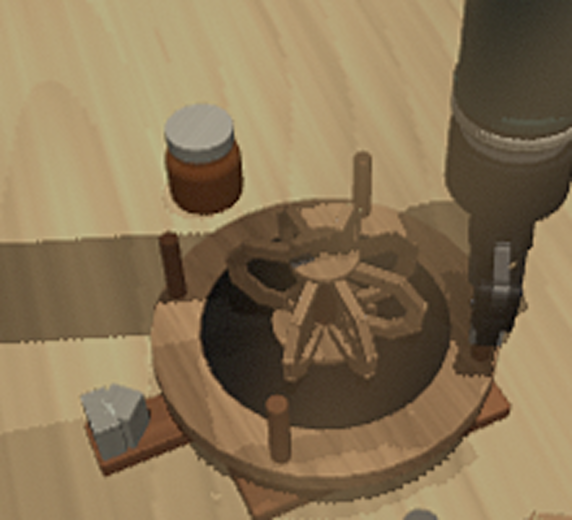

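The gap now faces the pointer side. I'll ease the finger back off the dowel, rise straight up, move aside and check.

Request:
servo_tool(
  plan=[
    [[0,-0.3,0,0,0,0],[0,-0.8,0,0,0,0],[0,-1.2,0,0,0,0],[0,-1.2,-0.5,0,0,0],[0,-1.2,-2,0,0,0],[0,-1.2,-4,0,0,0],[0,-1.2,-7,0,0,0],[0,-1.2,-10,0,0,0],[0,-1.2,-13,0,0,0],[0,-1.2,-16,0,0,0],[0,-1.2,-18,0,0,0],[0,-1.2,-18,0,0,0]],
  ],
)

```text
time: 11.38
tool_pos: [0.6673, -0.0517, 0.2653]
tcp_rot: [0.699, 3.054, 0.0]
wrist_force: [-0.4, -0.5, 0.9]
width: 0.527
```

```bash
python3 - <<'E'
from h import *
from workcell import bot
s=bot.read_state();print(s["time"],s["tool_pos"],s["q"]);Rm=R.from_rotvec(s["tcp_rot"]);print(Rm.as_matrix().round(2))
print(togo(s,[.45,.40,.27],154))
E
```

```text
11.3833 [ 0.66727555 -0.05166852  0.26529542] [-1.14133219e-01  2.29716770e-01  1.58366447e+00 -7.10483914e-04
  1.31972806e+00 -1.23493282e+00]
[[-0.9   0.43  0.01]
 [ 0.43  0.9  -0.  ]
 [-0.01  0.   -1.  ]]
(array([39.2 , 31.23, -0.73]), array([0.12, 0.47, 0.23]))
```

Request:
servo_tool(
  plan=[
    [[2,1.6,0,0,0,0],[4,3.2,0,0,0,0],[6,4.8,0,0,0,0],[8,6.4,0,0,0,0],[10,8,0,0,0,0],[12,9.6,0,0,0,0],[14,11.2,0,0,0,0],[16,12.8,0,0,0,0],[18,14.4,0,0,0,0],[20,16,0,0,0,0],[22,17.6,0,0,0,0],[24,19.2,0,0,0,0],[26,20.8,0,0,0,0],[28,22.4,0,0,0,0],[30,24,0,0,0,0],[32,25.6,0,0,0,0],[34,27.2,0,0,0,0],[36,28.8,0,0,0,0],[38,30.4,0,0,0,0],[39,31,0,0,0,0]],
  ],
)

```text
time: 13.05
tool_pos: [0.4493, 0.3991, 0.2619]
tcp_rot: [0.697, 3.056, 0.001]
wrist_force: [-0.3, -1.2, 0.3]
width: 0.527
```

Request:
servo_tool(
  plan=[
    [[0,0,0,0,0,0],[0,0,0,0,0,0],[0,0,0,0,0,0]],
  ],
)

```text
time: 13.3
tool_pos: [0.4495, 0.3981, 0.2615]
tcp_rot: [0.697, 3.056, -0.001]
wrist_force: [-0.0, 0.6, -0.2]
width: 0.53
```

```bash
python3 look.py e -25.7
```

```text
13.3 [0.44946841 0.39807071 0.26145555] [-0.01580755  0.61764199 -0.23386976] [ 0.69  0.1   1.74 -0.01  1.3  -0.43]
tool r,ang 0.40733717090607185 106.88791402213253
togo (array([-38.63, -30.01,  18.7 ]), array([0.05, 0.41, 0.01]))
```

View pics/et.png

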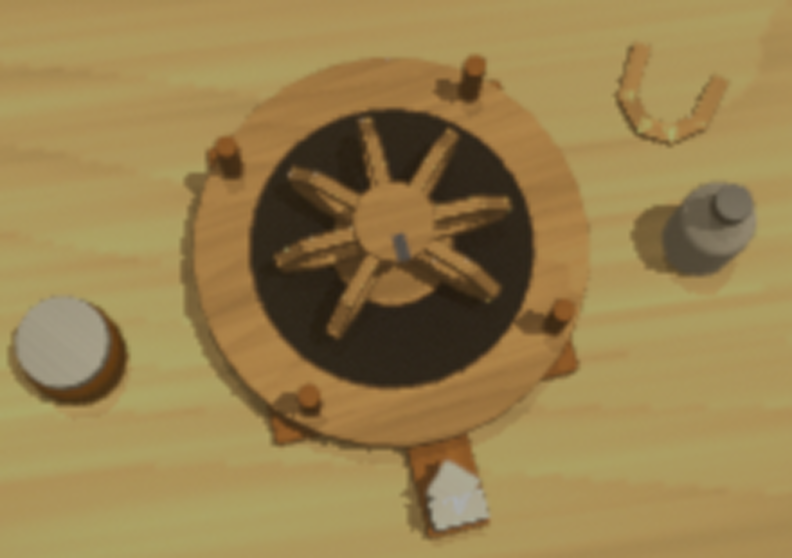

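View pics/es.png

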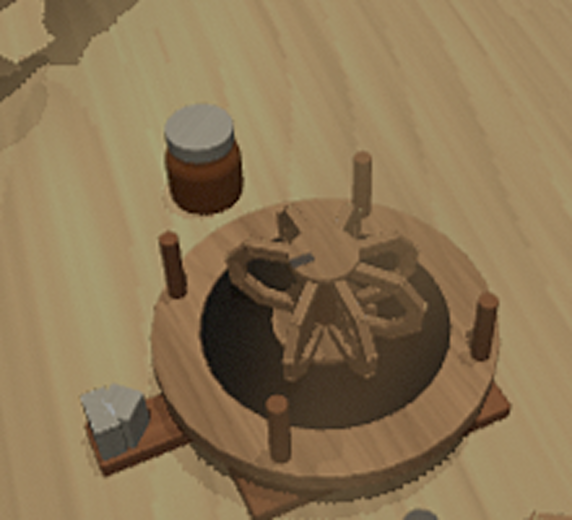

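The gap faces the pointer, and the jar, glue bottle and rib are unmoved. I'll check it numerically from dowels at (474,64), (226,145), (308,393), (562,308) and ribs at (366,122), (450,133), (508,205), (494,296), (336,333), (280,262), (294,173).

```bash
python3 - <<'E'
from h import *
from workcell import viewer
t=viewer.read_camera("top");c=np.array([.5678,.0083])
f=lambda u,v,z:pix2w(t,*T(u,v),z)[:2]-c
an=lambda q:np.degrees(np.arctan2(q[1],q[0]))
D=[f(*p,.112) for p in[(474,64),(226,145),(308,393),(562,308)]]
a=[an(q)%90 for q in D];print("dowels",a,np.mean(D,0),"disc turn",(np.mean(a)-22.6)%90+90,"gap",62.9+(np.mean(a)-22.6)%90+90)
Q=[f(*p,.1) for p in[(366,122),(450,133),(508,205),(494,296),(336,333),(280,262),(294,173)]]
k=[an(q)%45 for q in Q];print("ribs",np.round(k,1),np.round([np.linalg.norm(q) for q in Q],4), "gap ~",180+np.mean(k))
p=f(449,460,.052);g=np.radians(180+np.mean(k));print("ptr ang",an(p)%360,"sideways mm",1000*(p[1]*np.cos(g)-p[0]*np.sin(g)))
i0=cv2.imread("pics/top0.png")[145:300,175:395];i1=t["color"][145:300,175:395,::-1]
d=cv2.absdiff(i0,i1).max(2);print("diff jar/glue+rib max",d[75:115,0:45].max(),d[5:85,168:215].max())
E
```

```text
dowels [np.float64(56.366983517821055), np.float64(56.096717040451566), np.float64(55.45229732800587), np.float64(55.82495887074835)] [0.00037937 0.00079608] disc turn 123.3352391892567 gap 186.2352391892567
ribs [6.1 7.5 5.  3.5 8.5 8.4 6.9] [0.0692 0.0696 0.0709 0.072  0.0713 0.0708 0.0697] gap ~ 186.56591804728168
ptr ang 186.82218519948003 sideways mm 0.6177506266768287
diff jar/glue+rib max 5 4
```

Aligned to within about 1 mm, so I'm handing it in.

```bash
python3 -c "
from workcell import finish_job
print(finish_job())"
```

```text
the job is handed in; nothing more can be done
None
```

I turned the turntable about 123° counter-clockwise, and the frame's gap now faces the pointer. To do this I straddled the dowel nearest the pointer with the open fingers and pushed it slowly along its arc. I then eased off, rose straight up and moved the arm aside. The job was handed in after about 13 s of the 58 s allowed.

- **Alignment:** the last top view puts the gap at about 186.6° from the ribs (186.2° from the dowels) and the pointer at 186.8°. That is about 1 mm off sideways, against the 20 mm allowed.
- **Frame:** the ribs all measured 69–72 mm from the turntable's axis, so the frame is still centred, and both views show it upright. It turned with the disc throughout.
- **Forces:** the wrist force never read more than about 2 N at the end of any push.
- **Bystanders:** the top view around the jar, glue bottle and spare rib matches the starting picture.

I did not directly measure that the disc was at rest. The dowels looked the same in the side view before and after I backed off. No check failed.

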